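Square an engraving blank into the corner of a jig

ROBOT

A 7-joint arm with a two-finger parallel gripper is mounted at the origin on the work surface. World frame = base frame: x ahead of the robot, y to its left, z up, the work surface at z = 0. Lengths are in m, angles in rad, forces in N, time in s.
With the tool pointing down it reaches from about 0.4 to 0.875 m from the base axis. Payload 19.3 kg.
Tool frame: the origin (TCP) lies at the very end of the fingers, on their centre line; the grasp point (between the pads) lies 19 mm behind it; z points along the fingers, y is the direction in which the jaws open and shut (so a half turn about z gives the same grasp; the last joint's range is limited). The gripper opens to 85 mm and grips with 20 to 120 N. Pads are 22 mm wide; open, the fingers measure 114 mm over their backs; the gripper's body (76 mm by 85 mm) begins 54 mm behind the grasp point. The pads swing forward as they close: fully open they stand 13 mm farther back than shut.
Start: joints at [1.155, 0.521, -0.036, 1.599, 0.021, 1.021, -0.113], TCP at [0.212, -0.588, 0.231] pointing down, gripper open.
Joint ranges: [-2.91, 2.91], [-0.3, 2.13], [-1.5, 1.42], [0.17, 2.43], [-1.26, 4.41], [0.16, 1.93], [-2.52, 2.52]. Speed limits (rad/s): [1.89, 1.89, 2.39, 2.39, 3.01, 3.01, 3.01].

INTERFACE

Orientations are given as [roll, pitch, yaw] about the fixed x, y, z axes, in that order (R = Rz(yaw) Ry(pitch) Rx(roll)).
In Python, from workcell import bot, vision, job_done gives the robot as it stands.
- The arm moves only by the tool arm_command, never from a script. Its arguments are lists of equal length, an entry for each row: "gripper": the finger opening in cm, from 0 to 8.54; "slide": the shift along the tool's x, y, z in cm, a list of three; "turn": the turn, a rotation vector about the tool's x, y, z in degrees, a list of three. A call has 1 to 5 rows; each row is the pose to reach, as a shift and turn from the pose commanded when the call began, along the tool's axes at that moment; what a row does not reach only later rows make up. A row lasts 1/8 s, in which the tool goes at most 62.5 mm and 10.7 degrees, less where a joint would pass 70% of its speed; a pose out of reach is approached as far as the arm can. A call with a gripper value outside its range is refused whole. The fingers move at their own pace and stop on an object; "force" is the grip in N (left out, the last holds). Time passes only in rows, so rows that repeat a pose let the fingers close. It gives the time, the measured TCP pose, the force and the opening at its end, in the units of the state.
- bot.observe(): the state, without advancing time (a new reading comes with each control period).
- vision.grab_frame(name): name is "scene" or "top"; returns the picture (420x560x3 uint8, blue, green, red); there is no depth.
- vision.camera_model(name): a dict with "mtx" (3x3 intrinsics, pixels), "k1" (the pictures are not rectified: a ray, as slopes to the right and down, at radius r is drawn at 1 + k1 r^2 times it, then the intrinsics apply), "T" (4x4, takes a point from camera to world coordinates). Camera axes: x right, y down, z forward; pixel columns grow to the right and rows downward; lengths in m; the calibration is good to about 2 mm. A picture is of the moment at which its call begins. camera_model takes no time and is no camera call.
- job_done(): hands the job in, once; it reports no verdict.
The state is a dict: "clock": time; "qpos": joint angles; "qd": joint speeds; "joint_efforts": joint torques, N m; "position": TCP position; "tool_rot": TCP orientation; "force": force on the tool from outside, world axes, zero at the start; "moment": the same for the moment, N m; "grip_width": finger opening in m.
Only numpy, scipy, OpenCV 4.12 (cv2) and the standard library are available. Lean on these libraries where they do the work, as an engineer would, in place of code of your own. Each camera call takes 0.05 s, during which the arm holds its last target. There are 200 camera calls.

TASK

Take the wooden push block out of its tray and use it to nudge the brass plate across the steel jig until it touches both fences of the square corner, its long edge flat along the long fence and its short edge flat along the short one. Then stand the push block upright in its tray again, leaving the plate tight in the corner. Do not touch the plate with the gripper itself, and leave the sharpening stone, the oil bottle and the hammer where they are.

Things in the scene. Friction and masses are not known exactly. Their poses are not given: they have to be found in the camera images.
- jig: The squaring jig, fixed: dark steel slab 230 (x) x 200 (y) x 12 mm with two raised steel fences, each 15 mm wide and 12 mm above the slab's top, flush with its +x and +y edges. Short fence along y from y = -56 to +72 mm, inner face at x = 100; long fence along x from x = -82 to +86 mm, inner face at y = 85. Origin at the centre of its underside; z up.
- corner (a point): Inside corner of the jig, on its flat top 12 mm above the bench: where the inner faces of the two fences would meet. Axes as the jig: the short fence's face is the plane x = 0, the long fence's face the plane y = 0; the plate lies, and belongs, on the side of negative x and negative y.
- plate: Loose flat brass plate, 110 (x) x 75 (y) x 6 mm, 0.3 to 0.56 kg, lying on the jig's top clear of the fences and askew by up to 0.35 rad. Origin at the centre of its underside. Its +x edge goes to the short fence, its +y edge to the long one; at home its axes are parallel to those of the corner and its centre is at x = -55, y = -37.5 mm from the corner.
- plate_pp (a point): Corner of the plate's underside at its +x, +y: the one that goes into the inside corner. Axes as the plate.
- plate_pm (a point): Corner of the plate's underside at its +x, -y: the other end of the short edge that goes against the short fence.
- plate_mp (a point): Corner of the plate's underside at its -x, +y: the other end of the long edge that goes against the long fence.
- pusher_mid (a point): The push block, a loose wooden tool of 0.14 kg standing upright in its tray: oblong foot 64 (x) x 36 (y) x 16 mm high with square edges, on its middle an upright square handle 26 x 26 mm reaching 84 mm above the underside. This point is on the handle's axis, 42 mm above the underside; x along the foot's long side, z up.
- tray: Fixed shallow wooden parking tray of the push block, 136 (x) x 112 (y) mm outside, 14 mm high, walls and floor 5 mm thick. Origin at the centre of its underside on the bench; it stands to the left or right of the jig.
- stone: Bystander: grey sharpening stone in a wooden holder, 150 (x) x 64 (y) x 38 mm, loose on the bench on the other side of the jig from the tray. Origin at the centre of its underside.
- oil: Bystander: amber oil bottle, 52 mm in diameter, 130 mm high, standing on the bench. Origin at the centre of its underside.
- hammer: Bystander: hammer 200 mm long lying on the bench, left of the jig and farther out than the tray or stone. Origin at the middle of its length, on the bench; x along the handle towards the head.
Not all that is in view belongs to the job. What is shaped like the part that bears pusher_mid but pink or purple is not meant.

How it is judged:
On the way, in this order (a step that is already met when the one before it is completed fails the run):
1. the push block is lifted out of its tray (z of pusher_mid in the frame of tray above 0.062 m), for 0.1 s.
2. the plate touches both fences along its edges (x of each of plate_pp, plate_pm in the frame of corner above -0.002 m and y of each of plate_pp, plate_mp in the frame of corner above -0.002 m and z of plate in the frame of corner below 0.002 m), for 0.2 s.
At the end, for the whole second after the job is handed in: The plate lies flat on the jig with both ends of its short edge within 2 mm of the short fence and both ends of its long edge within 2 mm of the long fence; the push block stands upright (within 0.06 rad) with its foot on the tray's floor (all of step 2 and angle between plate's own z axis and vertical below 0.03 rad and x of pusher_mid in the frame of tray between -0.05 and 0.05 m and y of pusher_mid in the frame of tray between -0.04 and 0.04 m and z of pusher_mid in the frame of tray below 0.05 m and angle between pusher_mid's own z axis and vertical below 0.06 rad); the robot touches nothing.
It fails at once if the gripper or arm touches the plate (contact force between any of the fingers, the arm and plate above 0.3 N).
It fails at once if the stone, the bottle or the hammer is moved more than 15 mm (distance of any of stone, oil, hammer from where it was at the start of the episode above 0.015 m).
It also fails if it takes over 64 s, if anything falls off the work surface, if the arm or the gripper's body presses on something with over 40 N, if the wrist force passes 120 N, or if a joint passes its speed limit or range.

## Working session

There is one attempt and no reset: what is moved stays moved. The work goes in short steps, Python scripts to look and compute and a tool call to move; the robot and the scene stay as the last step left them, time stands still between calls to the robot, and variables do not carry over. Pictures are saved under pics/ and viewed, about 8 in all and at most 12, crops included, and the job is handed in when it is done.

Besides the shell and the picture viewer there is one more tool, called after ">>>" as name(argument=value, ...) on one line, values as JSON. arm_command: Moves the arm, as the interface text tells. Its arguments: {"type":"object","properties":{"gripper":{"type":"array","items":{"type":"number"}},"slide":{"type":"array","items":{"type":"array","items":{"type":"number"}}},"turn":{"type":"array","items":{"type":"array","items":{"type":"number"}}},"force":{"type":"number"}},"required":["gripper","slide","turn"]}

```bash
mkdir -p pics
python3 - <<'E'
from workcell import bot, vision
import cv2
s=bot.observe(); print(s['position'],s['tool_rot'],s['force'],s['grip_width'],s['clock'])
for n in('scene','top'):
    m=vision.camera_model(n);print(n,m)
    cv2.imwrite(f'pics/{n}0.png',vision.grab_frame(n))
E
```

```text
[ 0.21171316 -0.58767907  0.23073031] [-3.14043743e+00  3.96330038e-05  3.45756078e-01] [-0.46403248 -0.03705127  0.47611704] 0.08525217770823684 0.0
scene {'mtx': array([[439.71705925,   0.        , 270.23921163],
       [  0.        , 439.71705925, 211.6531388 ],
       [  0.        ,   0.        ,   1.        ]]), 'k1': -0.07800010351892502, 'T': array([[ 0.69527974,  0.46254541, -0.55012528,  1.13197553],
       [ 0.71873675, -0.44543631,  0.53385763, -0.69890082],
       [ 0.00188762, -0.76657565, -0.64215123,  0.76479464],
       [ 0.        ,  0.        ,  0.        ,  1.        ]])}
top {'mtx': array([[473.73624814,   0.        , 277.37807245],
       [  0.        , 473.73624814, 204.44764817],
       [  0.        ,   0.        ,   1.        ]]), 'k1': -0.09419810921276489, 'T': array([[-0.01013438, -0.99119571,  0.1320165 ,  0.34873313],
       [-0.99991489,  0.0111302 ,  0.00680743, -0.10965241],
       [-0.00821686, -0.13193627, -0.99122414,  1.31847078],
       [ 0.        ,  0.        ,  0.        ,  1.        ]])}
```

View pics/top0.png

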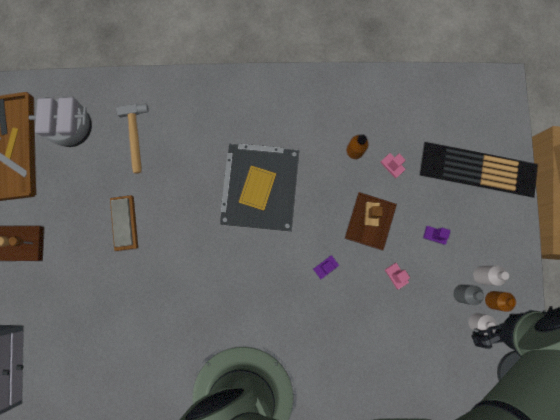

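View pics/scene0.png

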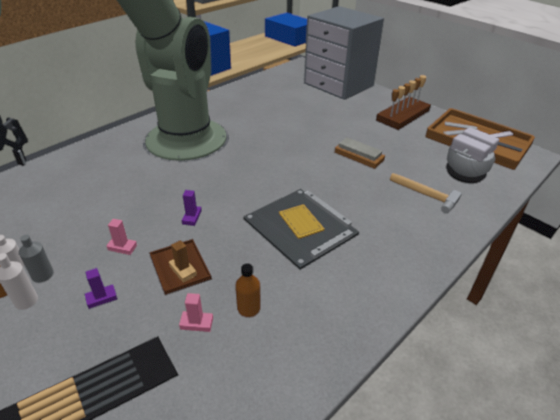

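The top view shows the jig around (260,187), with its long fence on the left (world +y) and its short fence at the top (world +x). The plate is near (258,188), the tray with the block near (371,220), and the bottle near (357,146). The scene view agrees. I'll enlarge this area next.

Run:
```python
import cv2
a=cv2.imread('pics/top0.png')[135:265,212:312]
b=cv2.imread('pics/top0.png')[185:255,338:402]
cv2.imwrite('pics/c1.png',cv2.hconcat([cv2.resize(a,None,fx=4.5,fy=4.5,interpolation=2),cv2.copyMakeBorder(cv2.resize(b,None,fx=5,fy=5,interpolation=2),0,235,0,0,0)]))
```

```text
(no output)
```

View pics/c1.png

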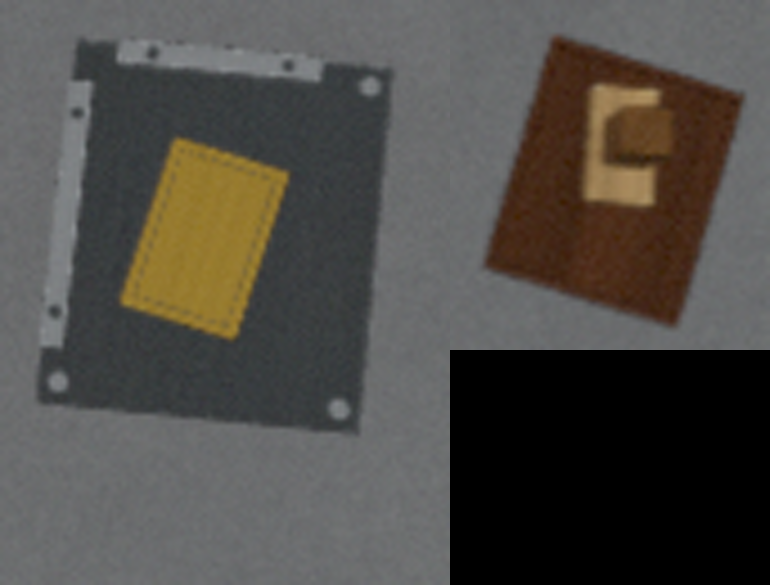

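```bash
cat > h.py <<'E'
import numpy as np, cv2
from scipy.optimize import least_squares
from workcell import vision
def proj(P,n='top'):
    m=vision.camera_model(n);T=np.linalg.inv(m['T']);p=np.c_[P,np.ones(len(P))]@T.T
    s=p[:,:2]/p[:,2:3];s=s*(1+m['k1']*(s**2).sum(1,keepdims=True))
    return s@m['mtx'][:2,:2].T+m['mtx'][:2,2]
def place(q,L):
    L=np.asarray(L,float)/1e3;c,s=np.cos(q[2]),np.sin(q[2])
    return np.c_[q[0]+c*L[:,0]-s*L[:,1],q[1]+s*L[:,0]+c*L[:,1],L[:,2]]
def fit(L,uv,q0,n='top'):
    r=least_squares(lambda q:(proj(place(q,L),n)-uv).ravel(),q0,x_scale=[.1,.1,1],loss='soft_l1')
    return r.x,np.sqrt((r.fun**2).mean())
def src(uv,f,off): return (np.asarray(uv,float)+.5)/f-.5+np.array(off)
def rect(a,b,z): return [(a,b,z),(a,-b,z),(-a,-b,z),(-a,b,z)]
def world2(q,x,y): return place(q,[(x,y,0)])[0,:2]
def inframe(q,p):
    d=np.asarray(p)[:2]-q[:2];c,s=np.cos(q[2]),np.sin(q[2]);return np.array([c*d[0]+s*d[1],-s*d[0]+c*d[1]])*1e3
E
python3 - <<'E'
from h import *
A=(4.5,(212,135))
jl=rect(115,100,12)
jl=[(115,100,12),(115,-100,12),(-115,-100,12),(-115,100,12),(-82,100,24),(86,100,24),(86,85,24),(-82,85,24),(115,72,24),(115,-56,24),(100,-56,24),(100,72,24)]
ju=src([(77,38),(392,69),(358,434),(37,403),(39,345),(68,80),(93,80),(63,348),(119,41),(323,59),(321,81),(117,63)],*A)
j,e=fit(jl,ju,[.6,0,0]);print('jig',j,e)
print(np.round((proj(place(j,jl))-ju),1).tolist())
p,e=fit(rect(55,37.5,18),src([(175,138),(290,172),(236,340),(120,302)],*A),[.6,0,0]);print('plate',p,e)
B=(5,(338,185));o=np.array([450,0])
tr,e=fit(rect(68,56,14),src(np.array([(555,36),(744,95),(677,327),(485,267)])-o,*B),[.6,-.3,0]);print('tray68x',tr,e)
tr2,e=fit(rect(56,68,14),src(np.array([(555,36),(744,95),(677,327),(485,267)])-o,*B),[.6,-.3,0]);print('tray56x',tr2,e)
f,e=fit(rect(32,18,21),src(np.array([(590,84),(660,88),(654,206),(583,203)])-o,*B),[.6,-.3,0]);print('foot',f,e)
print('foot in tray',inframe(tr,f),'plate in jig',inframe(j,p),p[2]-j[2])
print('handle top px crop',(proj(place(f,rect(13,13,89)))-[338,185]+.5)*5-.5+o)
np.savez('p.npz',j=j,p=p,t=tr,f=f)
E
```

```text
jig [ 0.57386555 -0.05119665 -0.1078763 ] 0.23085390949485285
[[-0.0, 0.4], [0.1, 0.0], [0.1, -0.2], [-0.4, -0.3], [-0.1, 0.3], [0.3, -0.0], [0.1, 0.5], [0.0, 0.1], [0.0, -0.4], [-0.0, -0.2], [-0.1, 0.1], [-0.1, -0.2]]
plate [ 0.57048279 -0.04510167 -0.317802  ] 0.15423771159993854
tray68x [ 0.47413707 -0.35892644 -0.31919457] 0.2075945542340168
tray56x [ 0.4738213  -0.35911498 -0.36233938] 4.5035019837887
foot [ 0.49306634 -0.36171292 -0.08125056] 0.4975520946752887
foot in tray [18.8475228   3.29431284] plate in jig [-4.01932283  5.69533939] -0.2099256943752083
handle top px crop [[622.81937092 104.17028319]
 [672.00341839 107.60339312]
 [669.90870519 156.7428841 ]
 [620.58973264 153.32383966]]
```

```bash
cat >> h.py <<'E'
from scipy.spatial.transform import Rotation as R
def go(*targets):
    from workcell import bot
    s=bot.observe();A=R.from_euler('xyz',s['tool_rot']);print('t',s['clock'],'pos',s['position'].round(4),'rot',s['tool_rot'].round(3),'F',s['force'].round(1),'w',round(s['grip_width'],4))
    for x,y,z,yaw in targets:
        B=R.from_euler('xyz',[np.pi,0,yaw])
        print('slide',(A.inv().apply(np.array([x,y,z])-s['position'])*100).round(2),'turn',np.degrees((A.inv()*B).as_rotvec()).round(1))
def G():
    d=np.load('p.npz');return d['j'],d['p'],d['t'],d['f']
E
python3 -c "
from h import *
go((.493,-.362,.2,-.081))"
```

```text
t 0.1 pos [ 0.2117 -0.5877  0.2308] rot [-3.141  0.     0.346] F [-0.5 -0.8  0.3] w 0.0855
slide [ 34.12 -11.7    3.09] turn [-0.1  0.  24.5]
```

>>> arm_command(gripper=[8.5,8.5,8.5,8.5,8.5], slide=[[6,-2,0.5],[12,-4.1,1],[18,-6.2,1.5],[24,-8.2,2],[29,-10,2.5]], turn=[[0,0,5],[0,0,10],[0,0,15],[0,0,20],[0,0,24.5]])

```text
clock: 0.72
position: [0.4523, -0.3939, 0.206]
tool_rot: [-3.141, 0.0, -0.084]
force: [0.6, -1.7, 0.1]
grip_width: 0.0849
```

```bash
python3 -c "
from h import *
go((.493,-.362,.2,-.081),(.493,-.362,.12,-.081))"
```

```text
t 0.725 pos [ 0.4523 -0.3939  0.206 ] rot [-3.141  0.    -0.084] F [ 0.6 -1.7  0.1] w 0.0849
slide [ 3.79 -3.53  0.6 ] turn [-0.   0.  -0.2]
slide [ 3.79 -3.52  8.6 ] turn [-0.   0.  -0.2]
```

>>> arm_command(gripper=[8.5,8.5,8.5,8.5,8.5], slide=[[3.8,-3.5,0.6],[3.8,-3.5,6],[3.8,-3.5,10],[3.8,-3.5,13],[3.8,-3.5,15.6]], turn=[[0,0,0],[0,0,0],[0,0,0],[0,0,0],[0,0,0]])

```text
clock: 1.35
position: [0.4911, -0.3635, 0.0487]
tool_rot: [-3.141, 0.001, -0.082]
force: [0.4, -0.3, -0.2]
grip_width: 0.0849
```

>>> arm_command(gripper=[4,3,2,2,2], slide=[[0,0,0],[0,0,0],[0,0,0],[0,0,0],[0,0,0]], turn=[[0,0,0],[0,0,0],[0,0,0],[0,0,0],[0,0,0]], force=60)

```text
clock: 1.98
position: [0.4919, -0.3641, 0.051]
tool_rot: [3.141, -0.001, -0.082]
force: [-0.3, 0.7, 7.2]
grip_width: 0.0254
```

Run:
```python
from h import *
go((.493,-.362,.2,-.108))
a=vision.grab_frame('scene')[225:295,140:230]; cv2.imwrite('pics/g1.png',cv2.resize(a,None,fx=6,fy=6,interpolation=2))
```

```text
t 1.975 pos [ 0.4919 -0.3641  0.051 ] rot [ 3.141e+00 -1.000e-03 -8.200e-02] F [-0.3  0.7  7.2] w 0.0254
slide [  0.11  -0.21 -14.9 ] turn [ 0.  -0.1  1.5]
```

View pics/g1.png

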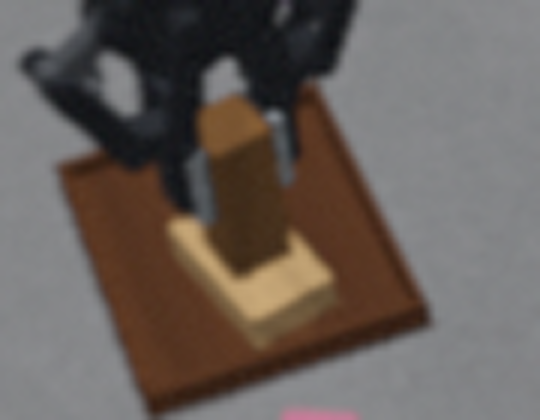

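>>> arm_command(gripper=[2,2,2,2,2], slide=[[0,0,-2],[0,0,-5],[0,0,-8],[0,0,-8],[0,0,-8]], turn=[[0,0,0],[0,0,0],[0,0,0.7],[0,0,1.5],[0,0,1.5]])

```text
clock: 2.65
position: [0.4913, -0.3638, 0.1306]
tool_rot: [3.142, -0.0, -0.108]
force: [0.7, 0.0, -1.7]
grip_width: 0.0254
```

Run:
```python
from h import *
j,p,t,f=G()
a=world2(j,0,-74); go((*a,.12,j[2]),(*a,.06,j[2]))
```

```text
t 2.65 pos [ 0.4913 -0.3638  0.1306] rot [ 3.142 -0.    -0.108] F [ 0.7  0.  -1.7] w 0.0254
slide [  4.83 -24.56   1.06] turn [ 0. -0. -0.]
slide [  4.83 -24.56   7.06] turn [ 0. -0. -0.]
```

>>> arm_command(gripper=[2,2,2,2,2], slide=[[1.2,-6,0],[2.4,-12,0],[3.6,-18,0],[4.8,-24.5,0],[4.8,-24.5,0]], turn=[[0,0,0],[0,0,0],[0,0,0],[0,0,0],[0,0,0]])

```text
clock: 3.28
position: [0.5665, -0.1199, 0.1295]
tool_rot: [-3.139, 0.001, -0.101]
force: [0.0, -0.1, -1.1]
grip_width: 0.025
```

>>> arm_command(gripper=[2,2,2,2,2], slide=[[0,0,2.5],[0,0,5],[0,0,6.5],[0,0,7],[0,0,7]], turn=[[0,0,0],[0,0,0],[0,0,0],[0,0,0],[0,0,0]])

```text
clock: 3.9
position: [0.5657, -0.1257, 0.0604]
tool_rot: [3.142, 0.0, -0.108]
force: [-0.3, -0.8, -0.7]
grip_width: 0.0254
```

Run:
```python
from h import *
j,p,t,f=G()
a=world2(j,0,-16); go((*a,.06,j[2]))
cv2.imwrite('pics/s1.png',cv2.resize(vision.grab_frame('scene')[160:280,220:380],None,fx=5,fy=5,interpolation=2))
```

```text
t 3.9 pos [ 0.5657 -0.1257  0.0604] rot [ 3.142  0.    -0.108] F [-0.3 -0.8 -0.7] w 0.0254
slide [ 0.01 -5.9   0.04] turn [ 0.  0. -0.]
```

View pics/s1.png

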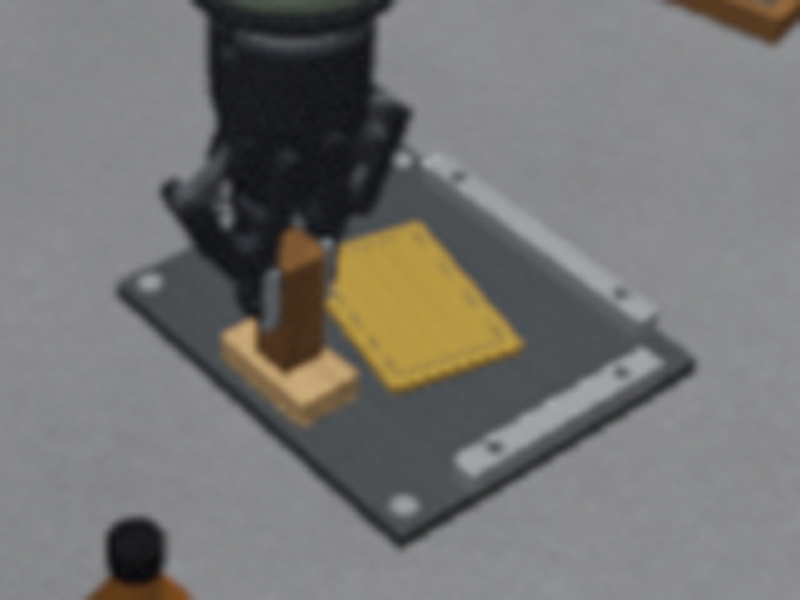

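The block stands upright beside the plate (foot at about (290,370) in the crop) and is clear of it. Next I push toward the long fence.

>>> arm_command(gripper=[2,2,2,2,2], slide=[[0,-0.6,0],[0,-1.2,0],[0,-1.7,0],[0,-2.2,0],[0,-2.7,0]], turn=[[0,0,0],[0,0,0],[0,0,0],[0,0,0],[0,0,0]])

```text
clock: 4.58
position: [0.5688, -0.0986, 0.0604]
tool_rot: [3.141, -0.001, -0.108]
force: [0.6, -3.6, 0.1]
grip_width: 0.0256
```

>>> arm_command(gripper=[2,2,2,2,2], slide=[[0,-0.5,0],[0,-1.0,0],[0,-1.5,0],[0,-2.0,0],[0,-2.5,0]], turn=[[0,0,0],[0,0,0],[0,0,0],[0,0,0],[0,0,0]])

```text
clock: 5.2
position: [0.571, -0.0736, 0.0603]
tool_rot: [3.141, 0.001, -0.108]
force: [-0.6, -4.8, 0.9]
grip_width: 0.0251
```

Run:
```python
from h import *
from workcell import bot
j,p,t,f=G()
print(inframe(j,bot.observe()['position']))
a=world2(j,0,-8); go((*a,.06,j[2]))
a=cv2.resize(vision.grab_frame('scene')[160:280,220:380],None,fx=3,fy=3,interpolation=2)
b=cv2.resize(vision.grab_frame('top')[140:240,212:312],None,fx=3.2,fy=3.2,interpolation=2)
cv2.imwrite('pics/s2.png',cv2.hconcat([a,cv2.copyMakeBorder(b,0,40,0,0,0)]))
```

```text
[ -0.43522821 -22.62564107]
t 5.2 pos [ 0.571  -0.0736  0.0603] rot [ 3.141e+00  1.000e-03 -1.080e-01] F [-0.6 -4.8  0.9] w 0.0251
slide [ 0.04 -1.46  0.03] turn [ 0.  0. -0.]
```

View pics/s2.png

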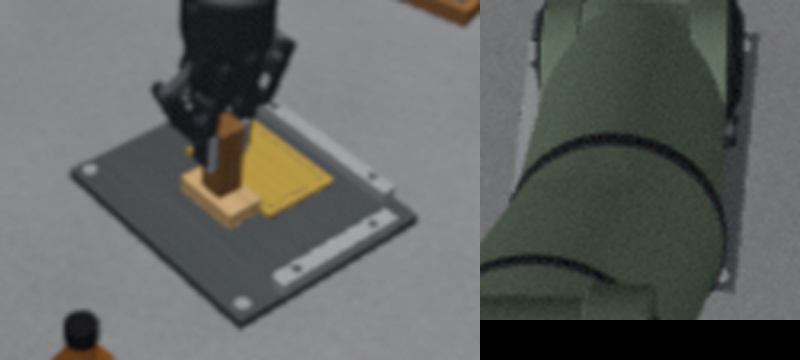

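The plate has swung flush with the foot and is nearly parallel to the fences. I'll continue to the long fence in small steps and watch the force.

>>> arm_command(gripper=[2,2,2,2], slide=[[0,-0.4,0],[0,-0.8,0],[0,-1.1,0],[0,-1.3,0]], turn=[[0,0,0],[0,0,0],[0,0,0],[0,0,0]])

```text
clock: 5.8
position: [0.5726, -0.0605, 0.0602]
tool_rot: [-3.141, 0.0, -0.108]
force: [-0.3, -2.9, -2.1]
grip_width: 0.0254
```

>>> arm_command(gripper=[2,2], slide=[[0,-0.15,0],[0,-0.15,0]], turn=[[0,0,0],[0,0,0]])

```text
clock: 6.05
position: [0.5728, -0.059, 0.0603]
tool_rot: [-3.141, 0.0, -0.108]
force: [-1.0, -1.2, -1.5]
grip_width: 0.0254
```

>>> arm_command(gripper=[2,2], slide=[[0,-0.15,0],[0,-0.15,0]], turn=[[0,0,0],[0,0,0]])

```text
clock: 6.3
position: [0.5729, -0.058, 0.0603]
tool_rot: [3.141, 0.0, -0.108]
force: [-0.8, -3.0, -2.4]
grip_width: 0.0252
```

>>> arm_command(gripper=[2,2], slide=[[0,-0.15,0],[0,-0.15,0]], turn=[[0,0,0],[0,0,0]])

```text
clock: 6.55
position: [0.5729, -0.0577, 0.0603]
tool_rot: [3.14, 0.0, -0.109]
force: [-1.4, -9.0, -1.0]
grip_width: 0.0251
```

>>> arm_command(gripper=[2,2], slide=[[0,-0.1,0],[0,-0.1,0]], turn=[[0,0,0],[0,0,0]])

```text
clock: 6.8
position: [0.5729, -0.0575, 0.0604]
tool_rot: [3.139, 0.0, -0.109]
force: [-1.0, -13.7, -0.2]
grip_width: 0.0254
```

>>> arm_command(gripper=[2,2,2,2,2], slide=[[0,0.6,0],[0,2,0],[0,2,-2.5],[0,2,-5],[0,2,-5]], turn=[[0,0,0],[0,0,0],[0,0,0],[0,0,0],[0,0,0]])

```text
clock: 7.42
position: [0.572, -0.0759, 0.1118]
tool_rot: [-3.141, -0.003, -0.109]
force: [0.2, -0.0, -1.4]
grip_width: 0.0253
```

Run:
```python
from h import *
j,p,t,f=G()
a=world2(j,-112,46); go((*a,.11,j[2]),(*a,.06,j[2]),(*world2(j,13,46),.06,j[2]))
```

```text
t 7.425 pos [ 0.572  -0.0759  0.1118] rot [-3.141e+00 -3.000e-03 -1.090e-01] F [ 0.2 -0.  -1.4] w 0.0253
slide [-11.29  -7.07   0.15] turn [-0.  -0.2 -0. ]
slide [-11.3   -7.06   5.15] turn [-0.  -0.2 -0. ]
slide [ 1.2  -7.07  5.19] turn [-0.  -0.2 -0. ]
```

>>> arm_command(gripper=[2,2,2,2,2], slide=[[-4,-2.4,0],[-8,-4.8,0],[-11.3,-7.1,0],[-11.3,-7.1,0],[-11.3,-7.1,2.5]], turn=[[0,0,0],[0,0,0],[0,0,0],[0,0,0],[0,0,0]])

```text
clock: 8.05
position: [0.4676, 0.0075, 0.0857]
tool_rot: [-3.141, -0.003, -0.108]
force: [1.4, -0.8, -2.2]
grip_width: 0.0251
```

Run:
```python
from h import *
j,p,t,f=G()
a=world2(j,-112,46); go((*a,.06,j[2]),(*world2(j,13,46),.06,j[2]))
a=cv2.resize(vision.grab_frame('scene')[160:280,220:380],None,fx=5,fy=5,interpolation=2)
cv2.imwrite('pics/s3.png',a)
```

```text
t 8.05 pos [0.4676 0.0075 0.0857] rot [-3.141e+00 -3.000e-03 -1.080e-01] F [ 1.4 -0.8 -2.2] w 0.0251
slide [-0.01  0.09  2.57] turn [-0.  -0.2  0. ]
slide [12.49  0.09  2.61] turn [-0.  -0.2  0. ]
```

View pics/s3.png

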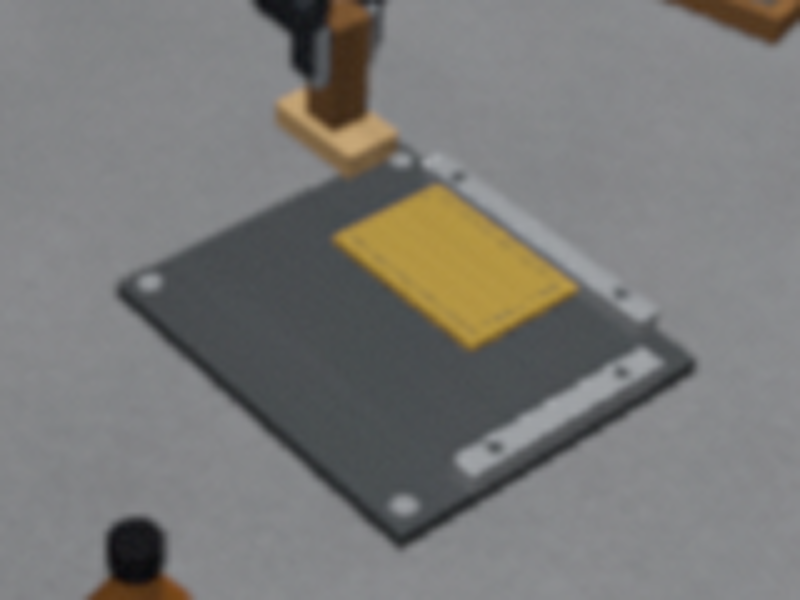

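The plate lies flat along the long fence, and the foot is behind its −x edge. I lower the block and push along +x.

>>> arm_command(gripper=[2,2,2,2,2], slide=[[0,0.1,1.8],[0,0.1,2.5],[0.3,0.1,2.55],[0.8,0.1,2.55],[1.3,0.1,2.55]], turn=[[0,0,0],[0,0,0],[0,0,0],[0,0,0],[0,0,0]])

```text
clock: 8.72
position: [0.4795, 0.0051, 0.0602]
tool_rot: [-3.142, 0.0, -0.108]
force: [-5.1, 0.4, 2.7]
grip_width: 0.0255
```

>>> arm_command(gripper=[2,2,2,2,2], slide=[[0.5,0,0],[1.0,0,0],[1.5,0,0],[2,0,0],[2.5,0,0]], turn=[[0,0,0],[0,0,0],[0,0,0],[0,0,0],[0,0,0]])

```text
clock: 9.35
position: [0.5036, 0.0024, 0.0599]
tool_rot: [3.141, 0.002, -0.108]
force: [-5.2, 0.5, 2.3]
grip_width: 0.0252
```

>>> arm_command(gripper=[2,2,2,2,2], slide=[[0.5,0,0],[1.0,0,0],[1.5,0,0],[2,0,0],[2.5,0,0]], turn=[[0,0,0],[0,0,0],[0,0,0],[0,0,0],[0,0,0]])

```text
clock: 9.98
position: [0.5284, -0.0003, 0.0599]
tool_rot: [3.141, 0.002, -0.108]
force: [-5.5, 0.2, 2.3]
grip_width: 0.0254
```

Run:
```python
from h import *
from workcell import bot
j,p,t,f=G()
print(inframe(j,bot.observe()['position']))
go((*world2(j,-43,46),.06,j[2]))
```

```text
[-50.72979252  45.71123076]
t 9.975 pos [ 5.284e-01 -3.000e-04  5.990e-02] rot [ 3.141e+00  2.000e-03 -1.080e-01] F [-5.5  0.2  2.3] w 0.0254
slide [ 0.77 -0.03 -0.01] turn [ 0.   0.1 -0. ]
```

>>> arm_command(gripper=[2,2,2], slide=[[0.3,0,0],[0.6,0,0],[0.6,0,0]], turn=[[0,0,0],[0,0,0],[0,0,0]])

```text
clock: 10.35
position: [0.5349, -0.0009, 0.0598]
tool_rot: [3.142, 0.0, -0.108]
force: [-3.6, -0.3, -1.0]
grip_width: 0.0254
```

>>> arm_command(gripper=[2,2], slide=[[0.15,0,0],[0.15,0,0]], turn=[[0,0,0],[0,0,0]])

```text
clock: 10.6
position: [0.5361, -0.0011, 0.0598]
tool_rot: [3.142, 0.001, -0.108]
force: [-5.1, 1.0, 1.1]
grip_width: 0.0253
```

>>> arm_command(gripper=[2,2], slide=[[0.15,0,0],[0.15,0,0]], turn=[[0,0,0],[0,0,0]])

```text
clock: 10.85
position: [0.5364, -0.0011, 0.0596]
tool_rot: [3.141, 0.003, -0.108]
force: [-11.7, 1.1, 6.7]
grip_width: 0.0254
```

>>> arm_command(gripper=[2,2], slide=[[0.15,0,0],[0.15,0,0]], turn=[[0,0,0],[0,0,0]])

```text
clock: 11.1
position: [0.5373, -0.0012, 0.0594]
tool_rot: [3.141, 0.004, -0.108]
force: [-13.9, 0.3, 4.6]
grip_width: 0.0253
```

Both contacts show in the force. I'll back off and do a second squaring push toward the long fence.

>>> arm_command(gripper=[2,2,2,2,2], slide=[[-0.8,0,0],[-2,0,0],[-2,0,-2.5],[-2,0,-5],[-2,0,-5]], turn=[[0,0,0],[0,0,0],[0,0,0],[0,0,0],[0,0,0]])

```text
clock: 11.72
position: [0.5202, 0.0008, 0.1113]
tool_rot: [-3.141, -0.003, -0.108]
force: [-0.1, -0.4, -2.1]
grip_width: 0.0254
```

Run:
```python
from h import *
j,p,t,f=G()
a=world2(j,45,-25); go((*a,.11,j[2]),(*a,.06,j[2]))
```

```text
t 11.725 pos [0.5202 0.0008 0.1113] rot [-3.141e+00 -3.000e-03 -1.080e-01] F [-0.1 -0.4 -2.1] w 0.0254
slide [10.39  7.09  0.16] turn [-0.  -0.2 -0. ]
slide [10.38  7.09  5.16] turn [-0.  -0.2 -0. ]
```

>>> arm_command(gripper=[2,2,2,2,2], slide=[[3.5,2.4,0],[7,4.8,0],[10.3,7.1,0],[10.3,7.1,0],[10.3,7.1,2.5]], turn=[[0,0,0],[0,0,0],[0,0,0],[0,0,0],[0,0,0]])

```text
clock: 12.35
position: [0.6146, -0.0809, 0.0848]
tool_rot: [-3.141, -0.002, -0.108]
force: [0.2, -0.8, -2.9]
grip_width: 0.0253
```

>>> arm_command(gripper=[2,2,2,2,2], slide=[[0,0,1.8],[0,0,2.65],[0,-0.3,2.65],[0,-0.8,2.65],[0,-1.3,2.65]], turn=[[0,0,0],[0,0,0],[0,0,0],[0,0,0],[0,0,0]])

```text
clock: 12.98
position: [0.6157, -0.0675, 0.0583]
tool_rot: [-3.141, -0.0, -0.108]
force: [-0.0, -0.4, -1.8]
grip_width: 0.0253
```

Run:
```python
from h import *
from workcell import bot
j,p,t,f=G()
print(inframe(j,bot.observe()['position']))
go((*world2(j,45,-7),.06,j[2]))
```

```text
[ 43.33426114 -11.68474237]
t 12.975 pos [ 0.6157 -0.0675  0.0583] rot [-3.141 -0.    -0.108] F [-0.  -0.4 -1.8] w 0.0253
slide [ 0.17 -0.47 -0.17] turn [-0. -0.  0.]
```

>>> arm_command(gripper=[2,2,2], slide=[[0,-0.2,-0.15],[0,-0.4,-0.15],[0,-0.4,-0.15]], turn=[[0,0,0],[0,0,0],[0,0,0]])

```text
clock: 13.35
position: [0.6161, -0.064, 0.0598]
tool_rot: [-3.142, -0.0, -0.108]
force: [-0.7, -0.9, -1.1]
grip_width: 0.0253
```

>>> arm_command(gripper=[2,2], slide=[[0,-0.15,0],[0,-0.15,0]], turn=[[0,0,0],[0,0,0]])

```text
clock: 13.6
position: [0.6162, -0.0628, 0.0598]
tool_rot: [3.141, 0.0, -0.108]
force: [0.1, -2.1, -0.8]
grip_width: 0.0253
```

>>> arm_command(gripper=[2,2], slide=[[0,-0.15,0],[0,-0.15,0]], turn=[[0,0,0],[0,0,0]])

```text
clock: 13.85
position: [0.6162, -0.0624, 0.0598]
tool_rot: [3.14, 0.0, -0.109]
force: [-1.0, -7.4, 0.0]
grip_width: 0.0254
```

>>> arm_command(gripper=[2,2], slide=[[0,-0.1,0],[0,-0.1,0]], turn=[[0,0,0],[0,0,0]])

```text
clock: 14.1
position: [0.6162, -0.0623, 0.0599]
tool_rot: [3.139, 0.0, -0.109]
force: [-2.0, -11.0, 0.9]
grip_width: 0.0257
```

>>> arm_command(gripper=[2,2,2,2,2], slide=[[0,0.6,0],[0,2,0],[0,2,-2.5],[0,2,-6],[0,2,-6]], turn=[[0,0,0],[0,0,0],[0,0,0],[0,0,0],[0,0,0]])

```text
clock: 14.72
position: [0.6156, -0.0809, 0.1222]
tool_rot: [-3.141, -0.004, -0.109]
force: [0.9, 0.1, -1.7]
grip_width: 0.0255
```

Run:
```python
from h import *
j,p,t,f=G()
go((.478,-.36,.12,j[2]))
```

```text
t 14.725 pos [ 0.6156 -0.0809  0.1222] rot [-3.141 -0.004 -0.109] F [ 0.9  0.1 -1.7] w 0.0255
slide [-10.65  29.24   0.17] turn [-0.  -0.2 -0. ]
```

>>> arm_command(gripper=[2,2,2,2,2], slide=[[-4,4,0],[-7,9,0],[-9,14.5,0],[-10,20,0],[-10.6,25,0]], turn=[[0,0,0],[0,0,0],[0,0,0],[0,0,0],[0,0,0]])

```text
clock: 15.35
position: [0.4805, -0.3192, 0.1192]
tool_rot: [-3.141, 0.001, -0.109]
force: [0.7, -0.3, -1.6]
grip_width: 0.0254
```

>>> arm_command(gripper=[2,2,2], slide=[[0,4.2,0],[0,4.2,0],[0,4.2,0]], turn=[[0,0,0],[0,0,0],[0,0,0]])

```text
clock: 15.72
position: [0.4771, -0.3583, 0.119]
tool_rot: [-3.141, 0.001, -0.108]
force: [0.8, -0.2, -1.8]
grip_width: 0.0257
```

Run:
```python
from h import *
j,p,t,f=G()
go((.478,-.36,.0515,j[2]))
a=vision.grab_frame('scene');b=vision.grab_frame('top');cv2.imwrite('pics/scene9.png',a);cv2.imwrite('pics/top9.png',b)
a=cv2.resize(a[150:290,140:370],None,fx=3.4,fy=3.4,interpolation=2)
cv2.imwrite('pics/s4.png',a)
```

```text
t 15.725 pos [ 0.4771 -0.3583  0.119 ] rot [-3.141e+00  1.000e-03 -1.080e-01] F [ 0.8 -0.2 -1.8] w 0.0257
slide [0.12 0.16 6.75] turn [-0.1  0.  -0. ]
```

View pics/s4.png

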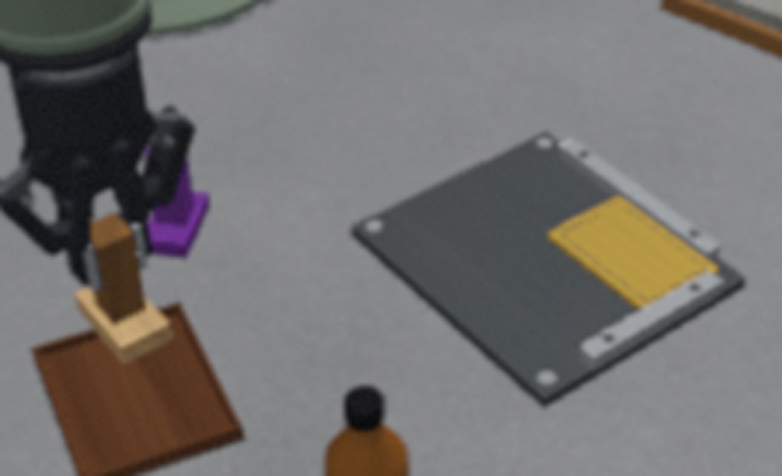

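The plate is in the corner at about (640,250), and the block is over the tray. I'll check the plate in the top view before releasing.

Run:
```python
import cv2
a=cv2.imread('pics/top9.png')[138:208,216:304]
cv2.imwrite('pics/c9.png',cv2.resize(a,None,fx=8,fy=8,interpolation=2))
```

```text
(no output)
```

View pics/c9.png

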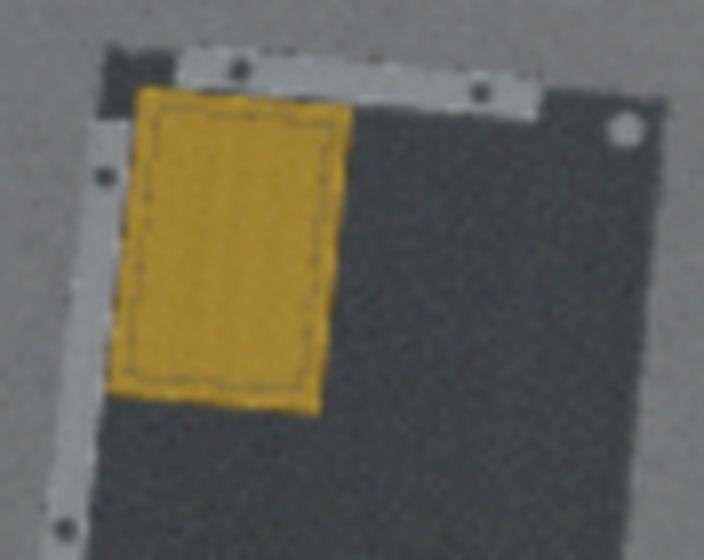

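The plate is flush with both fences: top edge at rows 88–105, left edge at columns 108–137, with no gap. Now I set the block down.

>>> arm_command(gripper=[2,2,2,2,2], slide=[[0,0,3],[0,0,5.5],[0,0,6.3],[0,0,6.6],[0,0,6.8]], turn=[[0,0,0],[0,0,0],[0,0,0],[0,0,0],[0,0,0]])

```text
clock: 16.45
position: [0.4779, -0.3589, 0.0525]
tool_rot: [3.141, -0.001, -0.108]
force: [0.3, 0.4, -2.1]
grip_width: 0.0256
```

>>> arm_command(gripper=[2,2], slide=[[0,0,0.1],[0,0,0.1]], turn=[[0,0,0],[0,0,0]])

```text
clock: 16.7
position: [0.4776, -0.3589, 0.0511]
tool_rot: [3.141, -0.0, -0.108]
force: [-0.1, 0.2, -1.0]
grip_width: 0.0258
```

>>> arm_command(gripper=[2,2], slide=[[0,0,0.1],[0,0,0.1]], turn=[[0,0,0],[0,0,0]])

```text
clock: 16.95
position: [0.4776, -0.3589, 0.0504]
tool_rot: [3.141, -0.0, -0.108]
force: [-2.8, 1.9, 7.7]
grip_width: 0.0252
```

>>> arm_command(gripper=[2,2], slide=[[0,0,0.05],[0,0,0.05]], turn=[[0,0,0],[0,0,0]])

```text
clock: 17.2
position: [0.4776, -0.359, 0.0504]
tool_rot: [3.141, -0.001, -0.108]
force: [-4.7, 4.0, 16.7]
grip_width: 0.0254
```

The foot is on the floor. I open slowly, then rise.

>>> arm_command(gripper=[3.2,4.5,6.5,8.5,8.5], slide=[[0,0,-0.1],[0,0,-0.1],[0,0,-0.1],[0,0,-0.1],[0,0,-0.1]], turn=[[0,0,0],[0,0,0],[0,0,0],[0,0,0],[0,0,0]])

```text
clock: 17.82
position: [0.4774, -0.3588, 0.0502]
tool_rot: [-3.142, 0.0, -0.108]
force: [-0.4, 0.4, -0.2]
grip_width: 0.0851
```

>>> arm_command(gripper=[8.5,8.5,8.5,8.5,8.5], slide=[[0,0,-2],[0,0,-6],[0,0,-11],[0,0,-14],[0,0,-14]], turn=[[0,0,0],[0,0,0],[0,0,0],[0,0,0],[0,0,0]])

```text
clock: 18.45
position: [0.4784, -0.3596, 0.194]
tool_rot: [3.139, -0.005, -0.108]
force: [-0.5, 0.4, -0.2]
grip_width: 0.085
```

Run:
```python
from h import *
go()
a=vision.grab_frame('scene')
cv2.imwrite('pics/s5.png',cv2.resize(a[150:290,140:370],None,fx=3.4,fy=3.4,interpolation=2))
```

```text
t 18.45 pos [ 0.4784 -0.3596  0.194 ] rot [ 3.139 -0.005 -0.108] F [-0.5  0.4 -0.2] w 0.085
```

View pics/s5.png

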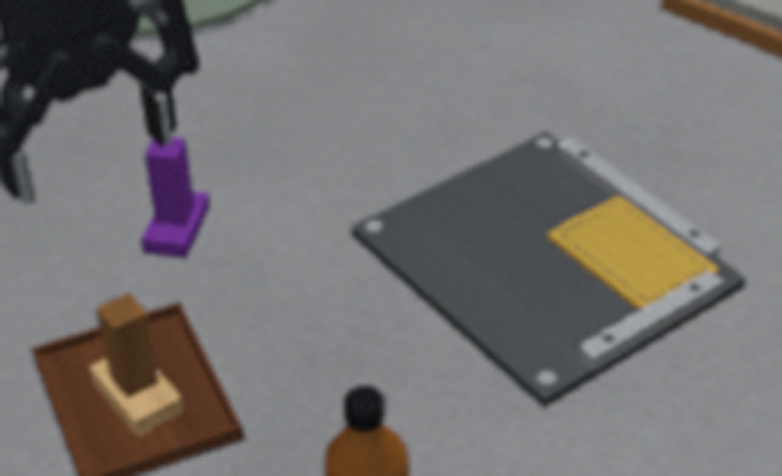

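The block stands flat in the middle of the tray (foot near (135,395)), the plate is still tight in the corner, and the gripper is clear.

```bash
python3 -c "
from workcell import job_done
print(job_done())"
```

```text
the job is handed in; nothing more can be done
None
```

I took the push block from its tray and pushed the plate against the long fence, then against the short fence. A second push squared it along the long fence. I then stood the block back in its tray and handed the job in at about 18.5 s.

- **Plate:** the force rose to 11–14 N at each fence, and the two long-fence pushes ended at nearly the same tool position. The top picture, taken before I set the block down, shows no visible gap at either fence. One pixel there is about 2.7 mm, so the 2 mm limit rests mainly on the contact readings. The last scene picture shows the plate still in the corner.
- **Push block:** the last picture shows it standing flat near the middle of the tray. I judged upright by eye and did not measure the angle.
- **Gripper:** it was raised clear, and the measured force was about zero.
- **Bystanders:** I kept away from the stone, bottle and hammer, but did not re-measure their positions.

None of the checks failed or disagreed.

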